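# Clear the sample doser and hold its shutter half open

### The job

The bean-sample doser on the cupping table has just been emptied and has to be cleared: turn the crank on its lid counterclockwise (seen from above) a full turn and on until it comes up against its stop. After that, pull the sprung shutter out to half travel (its paddle level with the thick middle tick on the rails) and keep holding it there: finish with the gripper still holding the shutter half open, since it springs shut if let go. Leave the crank at its stop, and the bowls, mug, jar, spoon and card where they stand.

Things in the scene. Friction and masses are not known exactly. Their poses are not given: they have to be found in the camera images.
- doser: Grey bean-sample doser, fixed. Origin on the table; z up, its level +y axis is the way the shutter opens. Base plate 200 (x) by 380 (y) by 12 mm, centred at x 5, y 25 mm. Hopper with lid, 138 mm square, at y = -80 mm, lid top 198.5 mm up. From it two steel rails, tops 102 mm up, run in +y to y = 208 mm; the shutter plate slides between them.
- crank_axis (a point): Fixed point on the crank's vertical axis, over the middle of the hopper lid, 210 mm above the table (level with the top of the crank arm). Arm and hub are 22 to 32 mm wide; but for the knob nothing stands above 211 mm.
- crank_knob: Black upright knob at the end of the crank arm, 60 mm from crank_axis: round, 18 to 20 mm in diameter, 45 mm tall, spinning freely about its own vertical axis, so a fixed grip can lead it round. Origin at the centre of its foot, 210.5 mm above the table; top at 255.5 mm.
- crank (a joint): Crank angle in rad, counterclockwise seen from above. At 0 the arm points along the doser's -x; the knob stands at doser angle pi + value about crank_axis. Starts between 0 and 0.8; a stop ends its travel at 7.3, a little over one turn on. Resists with about 0.1 N m (2 N at the knob) and stays where it is left.
- shutter_grip (a point): Black upright paddle fixed on the sliding shutter plate: 40 (doser x) by 14 (doser y, the sliding direction) by 50 mm tall, white line across its top. This point is the centre of its foot, 98 mm above the table; top at 148 mm; axes parallel to the doser's. Shut, it stands 74 mm clear of the hopper lid. Pull or push it along the doser's +y.
- shutter (a joint): Opening of the shutter in m along the doser's +y: 0 shut, 0.08 fully open, 0.04 half travel. A spring pulls it shut: about 5.6 N at 0, 11 N at half, 17 N at full; let go, it springs shut.
- half_tick (a point): Fixed point midway between the rails, 98 mm above the table, at the thick white tick (6 mm wide, painted across both rails): the paddle's origin stands here at half travel. Thin ticks (3 mm) 40 mm to either side mark shut and fully open.
- bowl_spout: White ceramic bowl, 88 mm across, 55 mm tall, on the doser's base plate under the spout; origin at the centre of its underside. Bystander.
- bowl_front: White ceramic bowl, 88 mm across, 55 mm tall, on the table on the robot's side of the doser; origin under its centre. Bystander.
- mug: White mug, 84 mm across, 85 mm tall, beside one end of the doser; origin under its centre. Bystander.
- jar: Glass jar with steel cap, 64 mm across, 100 mm tall, beside the other end of the doser; origin under its centre. Bystander.
- spoon: Steel spoon, 160 mm long, lying on the robot's side of the doser; origin at the middle of its underside. Bystander.
- card: Pale green card upright in a wooden foot 50 by 90 mm, 132 mm tall, behind the doser; origin under its centre. Bystander.

How it is judged:
By the outcome, as a careful person would: the job done as asked, in the order asked, and still so for the second after the job is handed in, while the arm keeps its last pose, push and grip.
It also fails if it takes over 70 s, if anything falls off the work surface, if the arm or the gripper's body presses on something with over 40 N, if the wrist force passes 120 N, or if a joint passes its speed limit or range.

### The arm

A 7-joint arm with a two-finger parallel gripper is mounted at the origin on the work surface. World frame = base frame: x ahead of the robot, y to its left, z up, the work surface at z = 0. Lengths are in m, angles in rad, forces in N, time in s.
With the tool pointing down it reaches from about 0.4 to 0.875 m from the base axis. Payload 6.5 kg.
Tool frame: the origin (TCP) lies midway between the tips of the shut fingers; the grasp point (between the pads) lies 19 mm behind it; z points along the fingers, y is the line along which they close (so a half turn about z gives the same grasp; the last joint's range is limited). The gripper opens to 85 mm and grips with 20 to 120 N. Pads are 22 mm wide; open, the fingers measure 114 mm over their backs; the gripper's body (76 mm by 85 mm) begins 54 mm behind the grasp point. The pads swing forward as they close: fully open they stand 13 mm farther back than shut.
Start: joints at [1.28, 0.536, -0.004, 1.538, 0.003, 1.067, -0.071], TCP at [0.145, -0.634, 0.197] pointing down, gripper open.
Joint ranges: [-2.7, 2.7], [-0.37, 2.16], [-1.27, 1.26], [0.24, 2.4], [-1.31, 4.45], [0.19, 1.91], [-2.76, 2.76]. Speed limits (rad/s): [2.39, 2.39, 3.14, 3.14, 3.14, 3.14, 3.14].

### API

Orientations are given as a unit quaternion [w, x, y, z].
In Python, from workcell import monitor, cams, r gives the robot as it stands.
- The arm moves only by the tool arm_command, never from a script. Its argument "commands" is text: rows parted by semicolons, each of 7 numbers parted by spaces: the shift along the tool's x, y, z in cm, then the turn, a rotation vector about the tool's x, y, z in rad, then the closure, from 0 (fully open) to 1 (shut). A call has exactly 8 rows; each row shifts and turns the commanded pose from where the row before left it, along the tool's axes as they then stand; what a row does not reach is not made up. A row lasts 1/10 s, in which the tool goes at most 50 mm and 8.59 degrees, less where a joint would pass 70% of its speed; a pose out of reach is approached as far as the arm can. A call is refused whole if a number of a shift passes 5 or a number of a turn 0.15, either way. A call with a gripper value outside its range is refused whole. The fingers move at their own pace and stop on an object; "newtons" is the grip in N (left out, the last holds). Time passes only in rows, so rows that do not move let the fingers close, or fill a call up. It gives the time, the measured TCP pose, the force, the opening and the grip force at its end, in the units of the state.
- monitor.get_state(): the state, without advancing time (a new reading comes with each control period).
- cams.snapshot(name): name is "scene" or "side" or "wrist"; returns a dict with "img" (400x640x3 uint8, blue, green, red), "mtx" (3x3 intrinsics, pixels), "R" (3x3) and "t" (3): a world point X has camera coordinates R X + t. Camera axes: x right, y down, z forward; pixel columns grow to the right and rows downward; lengths in m; the calibration is good to about 2 mm. A picture is of the moment at which its call begins. There is no depth.
- r.job_done(): hands the job in; it is judged then, once.
The state is a dict: "clock": time; "q": joint angles; "joint_vel": joint speeds; "joint_torque": joint torques, N m; "tcp_pos": TCP position; "orientation": TCP orientation; "wrist_force": force on the tool from outside, world axes, zero at the start; "moment": the same for the moment, N m; "width": opening from 0.0 (shut) to 1.0 (fully open); "finger_force": force on a finger pad.
Only numpy, scipy, OpenCV 4.12 (cv2) and the standard library are available. Lean on these libraries where they do the work, as an engineer would, in place of code of your own. Each camera call takes 0.05 s, during which the arm holds its last target. There are 200 camera calls.

## Working session

There is one attempt and no reset: what is moved stays moved. The work goes in short steps, Python scripts to look and compute and a tool call to move; the robot and the scene stay as the last step left them, time stands still between calls to the robot, and variables do not carry over. Pictures are saved under pics/ and viewed, at most 10 in all, crops included, and the job is handed in when it is done.

Besides the shell and the picture viewer there is one more tool, called after ">>>" by a JSON object that holds its "op" and its "data". arm_command: Moves the arm, as the interface text tells. Its arguments: {"type":"object","properties":{"commands":{"type":"string"},"newtons":{"type":"number"}},"required":["commands"]}

```bash
mkdir -p pics; ls
python3 - <<'E'
from workcell import monitor, cams, r
import cv2,pickle,numpy as np
s=monitor.get_state();print(s)
D={}
for n in("scene","side"):
    d=cams.snapshot(n);D[n]=d;cv2.imwrite(f"pics/{n}0.png",d["img"]);print(n,d["mtx"],d["R"],d["t"])
pickle.dump(D,open("d0.pkl","wb"))
E
```

```text
pics
{'clock': 0.0, 'q': array([ 1.2797467 ,  0.53719455, -0.00443131,  1.53889581,  0.00255852,
        1.0673227 , -0.07117221]), 'joint_vel': array([-0.00102925, -0.00069292, -0.00044777, -0.00041698,  0.00162484,
       -0.00134711,  0.00064906]), 'joint_torque': array([ 1.27937951e-04, -5.83418727e+01,  1.04856994e+00, -2.59103984e+01,
        1.23014741e-02,  9.67997534e-03,  8.40493648e-07]), 'tcp_pos': array([ 0.14474797, -0.63294043,  0.19638599]), 'orientation': array([-8.94704904e-04,  9.93682454e-01,  1.12224582e-01, -1.51509307e-04]), 'wrist_force': array([ 0.60760792, -0.77034933, -0.3550712 ]), 'moment': array([-0.01764549, -0.03798447, -0.0233548 ]), 'finger_force': 0.0, 'width': 0.998430254721746}
scene [[482.53608028   0.         315.76221562]
 [  0.         482.53608028 198.20381384]
 [  0.           0.           1.        ]] [[ 0.27952657  0.96004962  0.01302394]
 [ 0.78836824 -0.22175534 -0.57384674]
 [-0.54803322  0.17067307 -0.81885914]] [-0.1892376  -0.34554336  1.5983785 ]
side [[506.57289409   0.         314.80505554]
 [  0.         506.57289409 195.72711002]
 [  0.           0.           1.        ]] [[ 9.99925053e-01  6.42861114e-05 -1.22427142e-02]
 [-9.01886175e-03 -6.72384387e-01 -7.40147213e-01]
 [-8.27939107e-03  7.40202156e-01 -6.72333414e-01]] [-0.53644356  0.13907489  1.45010109]
```

View pics/scene0.png

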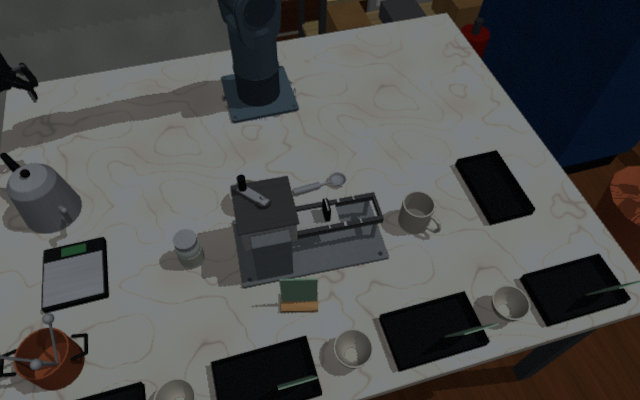

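View pics/side0.png

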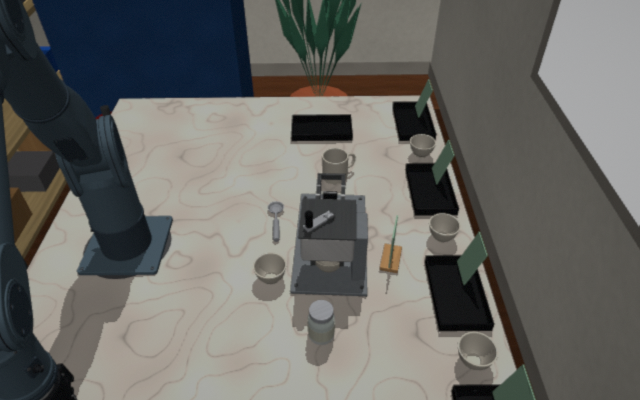

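The scene view shows the hopper lid with corners at about (232,180), (290,177), (298,227) and (238,230). The knob is at (241,182), the paddle at (326,209), the mug at (417,212) and the jar at (188,248). In the side view the knob is at (309,218). I'll zoom in for exact pixels.

Run:
```python
import pickle,cv2,numpy as np
D=pickle.load(open("d0.pkl","rb"))
a=D["scene"]["img"][165:285,225:395]; b=D["side"]["img"][170:300,285:375]
a=cv2.resize(a,None,fx=4,fy=4,interpolation=cv2.INTER_CUBIC); b=cv2.resize(b,None,fx=4,fy=4,interpolation=cv2.INTER_CUBIC)
a=cv2.convertScaleAbs(a,alpha=1.6);b=cv2.convertScaleAbs(b,alpha=1.6)
cv2.imwrite("pics/ca.png",a);cv2.imwrite("pics/cb.png",b)
```

```text
(no output)
```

View pics/ca.png

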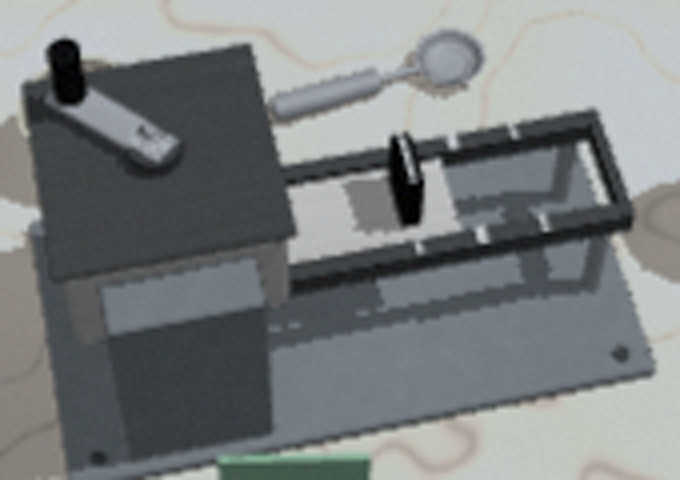

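View pics/cb.png

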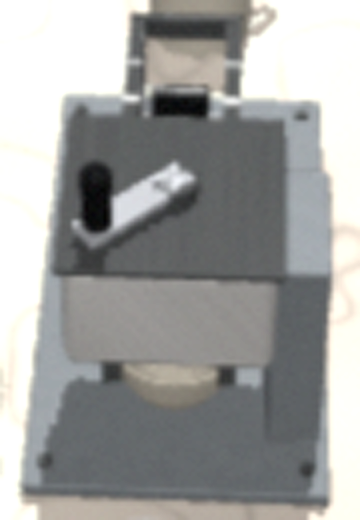

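The enlarged views give me lid corners, rail ends, ticks, the knob top and the paddle top line. Next is a least-squares fit of the doser pose (x, y, yaw) to those ray-cast points.

```bash
cat > h.py <<'E'
import numpy as np
def cast(d,p,z):
    M=np.linalg.inv(d["mtx"]);ray=d["R"].T@(M@[p[0],p[1],1]);c=-d["R"].T@d["t"]
    return c+ray*(z-c[2])/ray[2]
E
python3 - <<'E'
import pickle,numpy as np
from h import cast
from scipy.optimize import least_squares
D=pickle.load(open("d0.pkl","rb"))
A=lambda u,v,z:cast(D["scene"],(225+u/4-.375,165+v/4-.375),z)[:2]
B=lambda u,v,z:cast(D["side"],(285+u/4-.375,170+v/4-.375),z)[:2]
h=.069
L=[("lid",A(22,85,.1985),(-h,-.149)),("lid",A(248,43,.1985),(-h,-.011)),("lid",A(296,235,.1985),(h,-.011)),("lid",A(50,280,.1985),(h,-.149)),
("lidB",B(285,118,.1985),(h,-.011)),("lidB",B(288,277,.1985),(h,-.149)),("lidB",B(52,272,.1985),(-h,-.149)),
("base",A(655,372,.012),(.105,.215)),("baseB",B(326,500,.012),(.105,-.165)),("baseB",B(22,490,.012),(-.095,-.165)),("baseB",B(320,98,.012),(.105,.215))]
W=np.array([l[1] for l in L]);P=np.array([l[2] for l in L])
R=lambda a:np.array([[np.cos(a),-np.sin(a)],[np.sin(a),np.cos(a)]])
f=lambda x:((P@R(x[2]).T+x[:2])-W).ravel()
s=least_squares(f,[.6,0,0],loss="soft_l1",f_scale=.003);x=s.x
print(x.round(4));print((f(x).reshape(-1,2)*1e3).round(1))
loc=lambda p:((p-x[:2])@R(x[2])).round(4)
for n,p in [("knobA",A(63,43,.2555)),("knobB",B(95,166,.2555)),("padA",A(405,156,.148)),("padB",B(180,88,.148)),("tick",A(482,233,.102)),("tick2",A(450,141,.102)),("railend",A(598,110,.102)),("railend",A(632,225,.102))]:print(n,p.round(4),loc(p))
for n in("scene","side"):print(n,-D[n]["R"].T@D[n]["t"])
c=R(x[2])@[0,-.08]+x[:2];print("axis",c,"r",np.hypot(*(A(63,43,.2555)-c)),np.hypot(*(B(95,166,.2555)-c)))
E
```

```text
[ 0.5759 -0.0187 -0.0552]
[[-2.  -2.6]
 [ 0.1 -0.3]
 [-0.5 -0.3]
 [ 0.4 -0.8]
 [ 0.9 -0.3]
 [-0.2 -0.9]
 [ 0.3  1.2]
 [-1.5  0.9]
 [ 3.8  2.1]
 [-1.2  3.5]
 [ 0.8 -1.6]]
knobA [ 0.5217 -0.1341] [-0.0477 -0.1182]
knobB [ 0.5247 -0.1345] [-0.0447 -0.1185]
padA [0.5775 0.0525] [-0.0024  0.0712]
padB [0.5788 0.0528] [-0.001   0.0716]
tick [0.6158 0.0921] [0.0337 0.1128]
tick2 [0.5444 0.0941] [-0.0377  0.1108]
railend [0.5471 0.1937] [-0.0405  0.2104]
railend [0.6356 0.1836] [0.0484 0.2052]
scene [ 1.20127686 -0.16774876  1.11302253]
side [ 0.54966361 -0.97982168  1.07131978]
axis [ 0.57149822 -0.09854933] r 0.06113968805613734 0.05902666463515042
```

The fit puts the doser at (0.576, -0.019) with yaw -0.055, and the crank starts near 0.69. I'll lift, align the tool with the doser axes and travel towards the knob.

>>> {"op": "arm_command", "data": {"commands": "0 0 -5 0 0 0.14 0; 0 0 -5 0 0 0.14 0; 2.2 -3.2 0 0 0 0 0; 2.2 -3.2 0 0 0 0 0; 2.2 -3.2 0 0 0 0 0; 2.2 -3.2 0 0 0 0 0; 2.2 -3.2 0 0 0 0 0; 2.2 -3.2 0 0 0 0 0", "newtons": 60}}

```text
clock: 0.9
tcp_pos: [0.2879, -0.4476, 0.297]
orientation: [-0.0, 1.0, -0.028, -0.0]
wrist_force: [0.9, -0.5, 0.1]
width: 0.998
finger_force: 0.0
```

>>> {"op": "arm_command", "data": {"commands": "2.2 -3.2 0 0 0 0 0; 2.2 -3.2 0 0 0 0 0; 2.2 -3.2 0 0 0 0 0; 2.2 -3.2 0 0 0 0 0; 2.2 -3.2 0 0 0 0 0; 2.2 -3.2 0 0 0 0 0; 2.2 -3.2 0 0 0 0 0; 2.2 -3.2 0 0 0 0 0"}}

```text
clock: 1.7
tcp_pos: [0.4776, -0.2019, 0.297]
orientation: [-0.0, 1.0, -0.028, -0.0]
wrist_force: [0.1, 0.3, -0.3]
width: 1.0
finger_force: 0.0
```

```bash
cat >> h.py <<'E'
from scipy.spatial.transform import Rotation as Ro
O=np.array([.5759,-.0187]);Y=-.0552
def rot(a):return np.array([[np.cos(a),-np.sin(a)],[np.sin(a),np.cos(a)]])
def togo(s,target,yaw=Y):
    R=Ro.from_quat(s["orientation"],scalar_first=True)
    G=Ro.from_euler("z",yaw)*Ro.from_euler("x",np.pi)
    print("t",s["clock"],"tcp",s["tcp_pos"].round(4),"shift cm",(R.inv().apply(np.array(target)-s["tcp_pos"])*100).round(2),"turn",(R.inv()*G).as_rotvec().round(4),"q",s["q"].round(2),"F",s["wrist_force"].round(1),"w",s["width"].round(3),"f",round(float(s["finger_force"]),1))
    p=s["tcp_pos"][:2]-O; l=rot(Y).T@p; c=l-[0,-.08]
    print("local",l.round(4),"crank r",np.hypot(*c).round(4),"ang",((np.arctan2(c[1],c[0])-np.pi)%(2*np.pi)).round(3))
E
python3 - <<'E'
from h import *; from workcell import monitor,cams
import cv2
togo(monitor.get_state(),(.523,-.134,.216))
d=cams.snapshot("wrist");cv2.imwrite("pics/w1.png",d["img"])
E
```

```text
Traceback (most recent call last):
  File "h.py", line 11, in togo
    print("t",s["clock"],"tcp",s["tcp_pos"].round(4),"shift cm",(R.inv().apply(np.array(target)-s["tcp_pos"])*100).round(2),"turn",(R.inv()*G).as_rotvec().round(4),"q",s["q"].round(2),"F",s["wrist_force"].round(1),"w",s["width"].round(3),"f",round(float(s["finger_force"]),1))
                                                                                                                                                                                                                          ^^^^^^^^^^^^^^^^
AttributeError: 'float' object has no attribute 'round'
```

```bash
sed -i 's/s\["width"\].round(3)/round(float(s["width"]),3)/' h.py
python3 - <<'E'
from h import *; from workcell import monitor,cams
import cv2
d=cams.snapshot("wrist");cv2.imwrite("pics/w1.png",d["img"])
togo(monitor.get_state(),(.523,-.134,.216))
import pickle;pickle.dump(d,open("w1.pkl","wb"))
E
```

```text
t 1.75 tcp [ 0.4819 -0.1947  0.2972] shift cm [ 3.81 -6.22  8.15] turn [-0.0041 -0.0022  0.0086] q [ 0.52  0.23 -0.26  1.75  0.06  1.17 -1.37] F [2.8 5.3 0.5] w 0.999 f 0.0
local [-0.0842 -0.1809] crank r 0.1314 ang 0.875
```

View pics/w1.png

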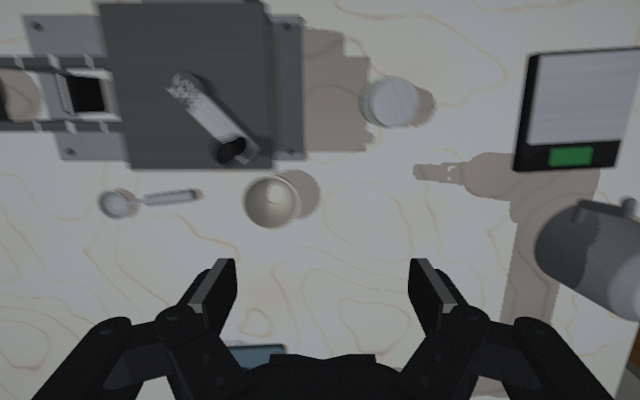

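The wrist view shows the knob top at about (232,150), the bowl at (271,202) and clear space around the knob. Next I move over the knob.

>>> {"op": "arm_command", "data": {"commands": "1.9 -3.1 0 0 0 0 0; 1.9 -3.1 0 0 0 0 0; 0 0 0 0 0 0 0; 0 0 0 0 0 0 0; 0 0 0 0 0 0 0; 0 0 0 0 0 0 0; 0 0 0 0 0 0 0; 0 0 0 0 0 0 0"}}

```text
clock: 2.55
tcp_pos: [0.5182, -0.1441, 0.2973]
orientation: [0.0, 1.0, -0.028, -0.0]
wrist_force: [-0.1, -0.5, 0.4]
width: 0.999
finger_force: 0.0
```

Run:
```python
from h import *; from workcell import monitor
import cv2,pickle
d=pickle.load(open("w1.pkl","rb"))
print(cast(d,(234,147),.2555),cast(d,(231,152),.2555))
togo(monitor.get_state(),(.523,-.134,.216))
```

```text
[ 0.53114957 -0.14124982  0.2555    ] [ 0.52768494 -0.1385392   0.2555    ]
t 2.55 tcp [ 0.5182 -0.1441  0.2973] shift cm [ 0.42 -1.04  8.13] turn [ 0.0002 -0.     -0.001 ] q [ 0.42  0.26 -0.29  1.7   0.08  1.19 -1.51] F [-0.1 -0.5  0.4] w 0.999 f 0.0
local [-0.0507 -0.1284] crank r 0.0701 ang 0.763
```

>>> {"op": "arm_command", "data": {"commands": "0.4 -1.0 0 0 0 0 0; 0 0 2 0 0 0 0; 0 0 2 0 0 0 0; 0 0 2 0 0 0 0; 0 0 2.1 0 0 0 0; 0 0 0 0 0 0 0; 0 0 0 0 0 0 0; 0 0 0 0 0 0 0"}}

```text
clock: 3.35
tcp_pos: [0.524, -0.1335, 0.2176]
orientation: [0.0, 1.0, -0.027, 0.001]
wrist_force: [0.3, 0.7, 0.5]
width: 0.999
finger_force: 0.0
```

Run:
```python
from h import *; from workcell import monitor,cams
import cv2
togo(monitor.get_state(),(.523,-.134,.216))
d=cams.snapshot("wrist");cv2.imwrite("pics/w2.png",d["img"])
```

```text
t 3.35 tcp [ 0.524  -0.1335  0.2176] shift cm [-0.1   0.05  0.16] turn [ 0.0002 -0.002   0.0003] q [ 0.4   0.34 -0.29  1.8   0.11  1.02 -1.56] F [0.3 0.7 0.5] w 0.999 f 0.0
local [-0.0454 -0.1175] crank r 0.0589 ang 0.69
```

View pics/w2.png

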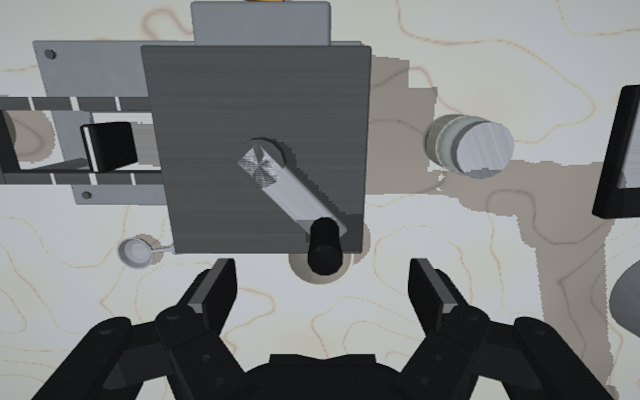

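The knob top is at (324,262), centred between the pads, whose columns are about 235 and 410. Now close on it.

>>> {"op": "arm_command", "data": {"commands": "0 0 0 0 0 0 1; 0 0 0 0 0 0 1; 0 0 0 0 0 0 1; 0 0 0 0 0 0 1; 0 0 0 0 0 0 1; 0 0 0 0 0 0 1; 0 0 0 0 0 0 1; 0 0 0 0 0 0 1", "newtons": 60}}

```text
clock: 4.2
tcp_pos: [0.5229, -0.1341, 0.2166]
orientation: [0.0, 1.0, -0.028, -0.0]
wrist_force: [-2.8, -1.6, 5.0]
width: 0.165
finger_force: 58.8
```

Run:
```python
from h import *; from workcell import monitor,cams
togo(monitor.get_state(),(.523,-.134,.216))
# relative path in tool axes (x=doser x, y=-doser y), steps of .2 rad from .70
a=np.pi+.69+.2*np.arange(0,36)
p=6*np.c_[np.cos(a),-np.sin(a)]
for i,d in enumerate(np.diff(p,axis=0).round(2)): print(i+1,*d,end="; ")
```

```text
t 4.2 tcp [ 0.5229 -0.1341  0.2166] shift cm [ 0.01 -0.01  0.06] turn [ 0.0005  0.0001 -0.0003] q [ 0.4   0.34 -0.29  1.8   0.11  1.02 -1.56] F [-2.8 -1.6  5. ] w 0.165 f 58.8
local [-0.0465 -0.1181] crank r 0.0602 ang 0.687
1 0.85 0.84; 2 1.0 0.66; 3 1.11 0.45; 4 1.18 0.22; 5 1.2 -0.02; 6 1.17 -0.26; 7 1.09 -0.49; 8 0.98 -0.7; 9 0.82 -0.88; 10 0.63 -1.02; 11 0.41 -1.12; 12 0.18 -1.18; 13 -0.06 -1.2; 14 -0.29 -1.16; 15 -0.52 -1.08; 16 -0.72 -0.95; 17 -0.9 -0.79; 18 -1.04 -0.6; 19 -1.14 -0.38; 20 -1.19 -0.15; 21 -1.19 0.09; 22 -1.15 0.33; 23 -1.06 0.55; 24 -0.93 0.75; 25 -0.77 0.92; 26 -0.57 1.06; 27 -0.35 1.15; 28 -0.11 1.19; 29 0.13 1.19; 30 0.36 1.14; 31 0.58 1.05; 32 0.78 0.91; 33 0.94 0.74; 34 1.07 0.54; 35 1.16 0.31;
```

>>> {"op": "arm_command", "data": {"commands": "0.85 0.84 0 0 0 0 1; 1.0 0.66 0 0 0 0 1; 1.11 0.45 0 0 0 0 1; 1.18 0.22 0 0 0 0 1; 1.2 -0.02 0 0 0 0 1; 1.17 -0.26 0 0 0 0 1; 0 0 0 0 0 0 1; 0 0 0 0 0 0 1"}}

```text
clock: 5.0
tcp_pos: [0.5888, -0.1535, 0.2166]
orientation: [-0.002, 1.0, -0.027, 0.001]
wrist_force: [0.9, 6.0, 4.8]
width: 0.168
finger_force: 58.7
```

Run:
```python
from h import *; from workcell import monitor,cams
togo(monitor.get_state(),(.523,-.134,.216))
```

```text
t 5.0 tcp [ 0.5888 -0.1535  0.2166] shift cm [-6.68 -1.6   0.05] turn [-0.0031 -0.0021  0.0021] q [ 0.38  0.46 -0.27  1.62  0.13  1.07 -1.55] F [0.9 6.  4.8] w 0.168 f 58.7
local [ 0.0203 -0.1339] crank r 0.0576 ang 1.932
```

Tracking well with small forces; continuing round.

>>> {"op": "arm_command", "data": {"commands": "1.09 -0.49 0 0 0 0 1; 0.98 -0.7 0 0 0 0 1; 0.82 -0.88 0 0 0 0 1; 0.63 -1.02 0 0 0 0 1; 0.41 -1.12 0 0 0 0 1; 0.18 -1.18 0 0 0 0 1; 0 0 0 0 0 0 1; 0 0 0 0 0 0 1"}}

```text
clock: 5.8
tcp_pos: [0.6295, -0.1037, 0.2164]
orientation: [-0.0, 1.0, -0.027, -0.002]
wrist_force: [-7.0, 2.4, 8.5]
width: 0.167
finger_force: 59.8
```

Run:
```python
from h import *; from workcell import monitor,cams
togo(monitor.get_state(),(.523,-.134,.216))
```

```text
t 5.8 tcp [ 0.6295 -0.1037  0.2164] shift cm [-10.47   3.61   0.08] turn [-0.0005  0.0037  0.0008] q [ 0.28  0.52 -0.27  1.54  0.15  1.11 -1.65] F [-7.   2.4  8.5] w 0.167 f 59.8
local [ 0.0582 -0.0819] crank r 0.0582 ang 3.11
```

```bash
cat >> h.py <<'E'
def path(s,c,a1,n,r=.06):
    l=rot(Y).T@(s["tcp_pos"][:2]-O); v=l-c; a0=(np.arctan2(v[1],v[0]))
    a=np.linspace(a0,a0+a1,n+1)[1:]
    p=np.vstack([l,np.array(c)+r*np.c_[np.cos(a),np.sin(a)]])*[100,-100]
    print("a0",(a0-np.pi)%(2*np.pi)); print("; ".join(f"{x:.2f} {y:.2f} 0 0 0 0 1" for x,y in np.diff(p,axis=0)))
E
python3 - <<'E'
from h import *; from workcell import monitor
path(monitor.get_state(),(-.0018,-.078),4.0,20)
E
```

```text
a0 3.077306081790999
-0.06 -1.20 0 0 0 0 1; -0.28 -1.16 0 0 0 0 1; -0.51 -1.09 0 0 0 0 1; -0.71 -0.96 0 0 0 0 1; -0.89 -0.80 0 0 0 0 1; -1.03 -0.61 0 0 0 0 1; -1.13 -0.39 0 0 0 0 1; -1.19 -0.16 0 0 0 0 1; -1.20 0.08 0 0 0 0 1; -1.16 0.31 0 0 0 0 1; -1.07 0.54 0 0 0 0 1; -0.94 0.74 0 0 0 0 1; -0.78 0.91 0 0 0 0 1; -0.58 1.05 0 0 0 0 1; -0.36 1.14 0 0 0 0 1; -0.13 1.19 0 0 0 0 1; 0.11 1.19 0 0 0 0 1; 0.35 1.15 0 0 0 0 1; 0.57 1.05 0 0 0 0 1; 0.77 0.92 0 0 0 0 1
```

>>> {"op": "arm_command", "data": {"commands": "-0.2 -1.25 0 0 0 0 1; -0.28 -1.2 0 0 0 0 1; -0.51 -1.09 0 0 0 0 1; -0.71 -0.96 0 0 0 0 1; -0.89 -0.8 0 0 0 0 1; -1.03 -0.61 0 0 0 0 1; -1.13 -0.39 0 0 0 0 1; -1.19 -0.16 0 0 0 0 1"}}

```text
clock: 6.6
tcp_pos: [0.5751, -0.0365, 0.2166]
orientation: [-0.0, 1.0, -0.027, 0.001]
wrist_force: [1.8, -2.5, 4.2]
width: 0.17
finger_force: 58.8
```

>>> {"op": "arm_command", "data": {"commands": "-1.2 0.08 0 0 0 0 1; -1.16 0.31 0 0 0 0 1; -1.07 0.54 0 0 0 0 1; -0.94 0.74 0 0 0 0 1; -0.78 0.91 0 0 0 0 1; -0.58 1.05 0 0 0 0 1; 0 0 0 0 0 0 1; 0 0 0 0 0 0 1"}}

```text
clock: 7.4
tcp_pos: [0.5148, -0.0713, 0.2165]
orientation: [0.0, 1.0, -0.028, -0.001]
wrist_force: [-0.9, -1.2, 9.4]
width: 0.165
finger_force: 59.7
```

Run:
```python
from h import *; from workcell import monitor
s=monitor.get_state();togo(s,(.523,-.134,.216))
path(s,(-.0018,-.078),7.3-5.87,7)
```

```text
t 7.4 tcp [ 0.5148 -0.0713  0.2165] shift cm [1.17 6.21 0.05] turn [ 0.0007  0.0013 -0.0016] q [ 0.3   0.31 -0.3   1.85  0.11  1.   -1.68] F [-0.9 -1.2  9.4] w 0.165 f 59.7
local [-0.0581 -0.0559] crank r 0.0629 ang 5.89
a0 5.909294216009675
-0.29 1.20 0 0 0 0 1; -0.08 1.22 0 0 0 0 1; 0.17 1.21 0 0 0 0 1; 0.41 1.15 0 0 0 0 1; 0.63 1.05 0 0 0 0 1; 0.83 0.90 0 0 0 0 1; 1.00 0.71 0 0 0 0 1
```

>>> {"op": "arm_command", "data": {"commands": "-0.29 1.2 0 0 0 0 1; -0.08 1.22 0 0 0 0 1; 0.17 1.21 0 0 0 0 1; 0.41 1.15 0 0 0 0 1; 0.63 1.05 0 0 0 0 1; 0.83 0.9 0 0 0 0 1; 0 0 0 0 0 0 1; 0 0 0 0 0 0 1"}}

```text
clock: 8.2
tcp_pos: [0.5282, -0.1399, 0.2165]
orientation: [0.001, 1.0, -0.029, -0.0]
wrist_force: [-0.4, -2.4, 8.4]
width: 0.166
finger_force: 59.6
```

Run:
```python
from h import *; from workcell import monitor
s=monitor.get_state();togo(s,(.523,-.134,.216))
path(s,(-.0018,-.078),.4,4)
```

```text
t 8.2 tcp [ 0.5282 -0.1399  0.2165] shift cm [-0.55 -0.56  0.05] turn [ 0.0011  0.0008 -0.0019] q [ 0.39  0.35 -0.27  1.78  0.11  1.02 -1.55] F [-0.4 -2.4  8.4] w 0.166 f 59.6
local [-0.0409 -0.1237] crank r 0.0599 ang 0.818
a0 0.8621582057117987
0.48 0.36 0 0 0 0 1; 0.51 0.32 0 0 0 0 1; 0.54 0.27 0 0 0 0 1; 0.56 0.21 0 0 0 0 1
```

>>> {"op": "arm_command", "data": {"commands": "0.48 0.36 0 0 0 0 1; 0.5 0.32 0 0 0 0 1; 0.2 0.1 0 0 0 0 1; 0 0 0 0 0 0 1; 0 0 0 0 0 0 1; 0 0 0 0 0 0 1; 0 0 0 0 0 0 1; 0 0 0 0 0 0 1"}}

```text
clock: 9.0
tcp_pos: [0.5356, -0.1459, 0.2162]
orientation: [-0.001, 1.0, -0.028, -0.005]
wrist_force: [-12.1, 3.3, 17.6]
width: 0.166
finger_force: 61.7
```

Run:
```python
from h import *; from workcell import monitor
s=monitor.get_state();togo(s,(.523,-.134,.216))
path(s,(-.0018,-.078),.1,1)
```

```text
t 9.0 tcp [ 0.5356 -0.1459  0.2162] shift cm [-1.33 -1.12  0.04] turn [-0.0012  0.0091 -0.0005] q [ 0.39  0.37 -0.26  1.75  0.11  1.04 -1.54] F [-12.1   3.3  17.6] w 0.166 f 61.7
local [-0.0332 -0.1293] crank r 0.0594 ang 0.978
a0 1.0211312943616528
0.53 0.28 0 0 0 0 1
```

Resistance of about 12 N at about 7.30 rad suggests the stop. A small further push should confirm it.

>>> {"op": "arm_command", "data": {"commands": "0.18 0.1 0 0 0 0 1; 0.18 0.1 0 0 0 0 1; 0 0 0 0 0 0 1; 0 0 0 0 0 0 1; 0 0 0 0 0 0 1; 0 0 0 0 0 0 1; 0 0 0 0 0 0 1; 0 0 0 0 0 0 1"}}

```text
clock: 9.8
tcp_pos: [0.536, -0.1463, 0.216]
orientation: [-0.002, 1.0, -0.027, -0.008]
wrist_force: [-21.9, 7.3, 25.2]
width: 0.166
finger_force: 63.2
```

Run:
```python
from h import *; from workcell import monitor
s=monitor.get_state();togo(s,(.523,-.134,.216))
```

```text
t 9.8 tcp [ 0.536  -0.1463  0.216 ] shift cm [-1.37 -1.16  0.03] turn [-0.0033  0.0158  0.0002] q [ 0.39  0.38 -0.26  1.75  0.11  1.05 -1.54] F [-21.9   7.3  25.2] w 0.166 f 63.2
local [-0.0328 -0.1296] crank r 0.0594 ang 0.987
```

The force doubled and the position didn't change, so the crank is at its stop. Now I relieve, open and lift.

>>> {"op": "arm_command", "data": {"commands": "-0.3 -0.15 0 0 0 0 1; 0 0 0 0 0 0 0; 0 0 0 0 0 0 0; 0 0 0 0 0 0 0; 0 0 0 0 0 0 0; 0 0 0 0 0 0 0; 0 0 0 0 0 0 0; 0 0 0 0 0 0 0"}}

```text
clock: 10.6
tcp_pos: [0.5409, -0.147, 0.2162]
orientation: [-0.0, 1.0, -0.028, -0.0]
wrist_force: [0.3, -0.2, -0.3]
width: 1.0
finger_force: 0.0
```

>>> {"op": "arm_command", "data": {"commands": "0 0 -1.5 0 0 0 0; 0 0 -2.5 0 0 0 0; 0 0 -2.5 0 0 0 0; 0 0 -2.0 0 0 0 0; 0 0 0 0 0 0 0; 0 0 0 0 0 0 0; 0 0 0 0 0 0 0; 0 0 0 0 0 0 0"}}

```text
clock: 11.4
tcp_pos: [0.5403, -0.1469, 0.3001]
orientation: [-0.0, 1.0, -0.028, -0.001]
wrist_force: [0.1, 0.7, 0.6]
width: 0.998
finger_force: 0.0
```

Run:
```python
from h import *; from workcell import monitor,cams
import cv2
t=rot(Y)@[-.0015,.0705]+O
s=monitor.get_state();togo(s,(*t,.112))
a=cams.snapshot("scene");b=cams.snapshot("wrist")
c=cv2.resize(a["img"][165:285,225:395],None,fx=4,fy=4,interpolation=cv2.INTER_CUBIC)
cv2.imwrite("pics/c2.png",cv2.convertScaleAbs(c,alpha=1.6));cv2.imwrite("pics/w3.png",b["img"])
import pickle;pickle.dump((a,b),open("d2.pkl","wb"))
```

```text
t 11.4 tcp [ 0.5403 -0.1469  0.3001] shift cm [  2.74 -20.04  18.81] turn [-0.0004  0.0021  0.0001] q [ 0.4   0.3  -0.27  1.64  0.08  1.21 -1.51] F [0.1 0.7 0.6] w 0.998 f 0.0
local [-0.0285 -0.13  ] crank r 0.0576 ang 1.052
```

View pics/w3.png

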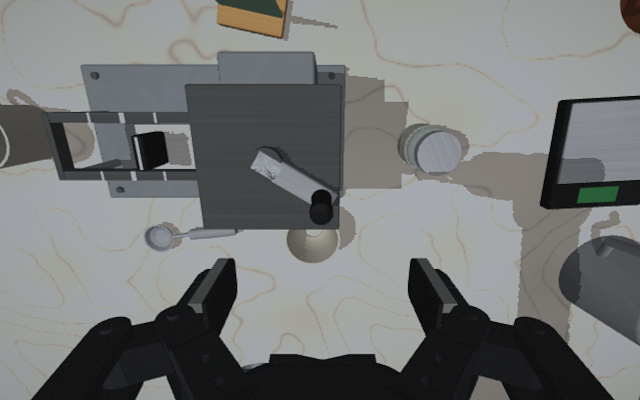

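The knob top is now at about (320,197), the paddle's top line at about (136,151), and everything else is undisturbed. I'll check both by casting.

Run:
```python
from h import *
import pickle
a,b=pickle.load(open("d2.pkl","rb"))
for n,p,z in [("knob",(320,198),.2555),("pad",(136,152),.148),("tick half top",(126,117),.102),("tick half bot",(128,175),.102),("lid1",(186,85),.1985),("lid2",(343,84),.1985),("lid3",(339,229),.1985),("lid4",(204,229),.1985)]:
    l=rot(Y).T@(cast(b,p,z)[:2]-O);c=l-[-.001,-.079];print(n,l.round(4),(np.arctan2(c[1],c[0])-np.pi)%6.2832)
```

```text
knob [-0.0181 -0.1285] 1.238842472220946
pad [0.0004 0.0739] 4.702973515538844
tick half top [0.0353 0.1062] 4.519056017231181
tick half bot [-0.0363  0.1185] 4.889402819397899
lid1 [ 0.0665 -0.0122] 3.921657937841201
lid2 [ 0.0673 -0.1482] 2.3491331730714498
lid3 [-0.0692 -0.1472] 0.7850643658418663
lid4 [-0.0692 -0.0109] 5.4984006853895355
```

View pics/c2.png

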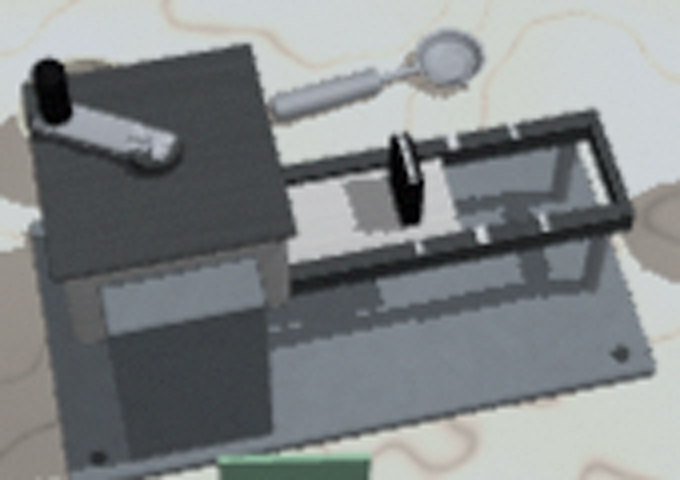

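>>> {"op": "arm_command", "data": {"commands": "0.45 -3.4 0 0 0 0 0; 0.45 -3.4 0 0 0 0 0; 0.45 -3.4 0 0 0 0 0; 0.45 -3.4 0 0 0 0 0; 0.45 -3.4 0 0 0 0 0; 0.45 -3.2 0 0 0 0 0; 0 0 0 0 0 0 0; 0 0 0 0 0 0 0"}}

```text
clock: 12.3
tcp_pos: [0.5788, 0.0537, 0.3008]
orientation: [0.0, 1.0, -0.027, -0.0]
wrist_force: [-0.6, -0.9, -0.3]
width: 0.997
finger_force: 0.0
```

```bash
sed -i 's/^def rot/def rot0(a):pass\ndef rot/' h.py; sed -i '/^def rot0/d' h.py
cat >> h.py <<'E'
O=O+rot(Y)@[-.0018,.002]
E
python3 - <<'E'
from h import *; from workcell import monitor,cams
import pickle
a,b=pickle.load(open("d2.pkl","rb"))
for d,p in ((a,(225+49/4,165+62/4)),(b,(320,213))):
    l=rot(Y).T@(cast(d,p,.2555)[:2]-O)-[0,-.08];print("knob",l,(np.arctan2(l[1],l[0])-np.pi)%6.2832)
t=rot(Y)@[0,.07]+O
togo(monitor.get_state(),(*t,.113))
E
```

```text
knob [-0.03313005 -0.04893998] 0.9757210848805284
knob [-0.02867483 -0.05046509] 1.0540936208316545
t 12.3 tcp [0.5788 0.0537 0.3008] shift cm [-0.06  0.04 18.78] turn [0.0002 0.0008 0.0018] q [ 0.1   0.35 -0.36  1.58  0.13  1.23 -1.9 ] F [-0.6 -0.9 -0.3] w 0.997 f 0.0
local [0.0007 0.0705] crank r 0.1505 ang 4.707
```

The crank reads about 1.02, i.e. 7.30, so it stayed at the stop. Now I descend onto the paddle.

>>> {"op": "arm_command", "data": {"commands": "-0.06 0 3 0 0 0 0; 0 0 3 0 0 0 0; 0 0 3 0 0 0 0; 0 0 3 0 0 0 0; 0 0 3 0 0 0 0; 0 0 2.2 0 0 0 0; 0 0 1.5 0 0 0 0; 0 0 0 0 0 0 0"}}

```text
clock: 13.1
tcp_pos: [0.5769, 0.0517, 0.1123]
orientation: [0.001, 1.0, -0.028, -0.002]
wrist_force: [-0.0, -0.3, 1.1]
width: 1.002
finger_force: 0.0
```

>>> {"op": "arm_command", "data": {"commands": "0 0 0 0 0 0 1; 0 0 0 0 0 0 1; 0 0 0 0 0 0 1; 0 0 0 0 0 0 1; 0 0 0 0 0 0 1; 0 0 0 0 0 0 1; 0 0 0 0 0 0 1; 0 0 0 0 0 0 1", "newtons": 80}}

```text
clock: 13.9
tcp_pos: [0.5784, 0.0532, 0.1143]
orientation: [-0.0, 1.0, -0.028, -0.0]
wrist_force: [1.4, -0.5, -0.9]
width: 0.001
finger_force: 0.0
```

Run:
```python
from h import *; from workcell import monitor,cams
t=rot(Y)@[0,.11]+O
togo(monitor.get_state(),(*t,.113))
```

```text
t 13.9 tcp [0.5784 0.0532 0.1143] shift cm [-0.03 -4.01  0.13] turn [-0.      0.0001 -0.    ] q [ 0.07  0.54 -0.32  1.78  0.22  0.85 -1.98] F [ 1.4 -0.5 -0.9] w 0.001 f 0.0
local [0.0003 0.0699] crank r 0.1499 ang 4.71
```

The fingers shut fully without holding anything. I need to look.

Run:
```python
from workcell import cams
import cv2,numpy as np,pickle
a=cams.snapshot("scene");b=cams.snapshot("wrist");s=cams.snapshot("side")
pickle.dump((a,b,s),open("d3.pkl","wb"))
c=cv2.resize(a["img"][145:265,215:395],None,fx=4,fy=4,interpolation=cv2.INTER_CUBIC)[:, :720]
w=cv2.resize(b["img"],None,fx=.6,fy=.6)
cv2.imwrite("pics/c4.png",cv2.convertScaleAbs(c,alpha=1.7))
cv2.imwrite("pics/w4.png",b["img"])
```

```text
(no output)
```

View pics/c4.png

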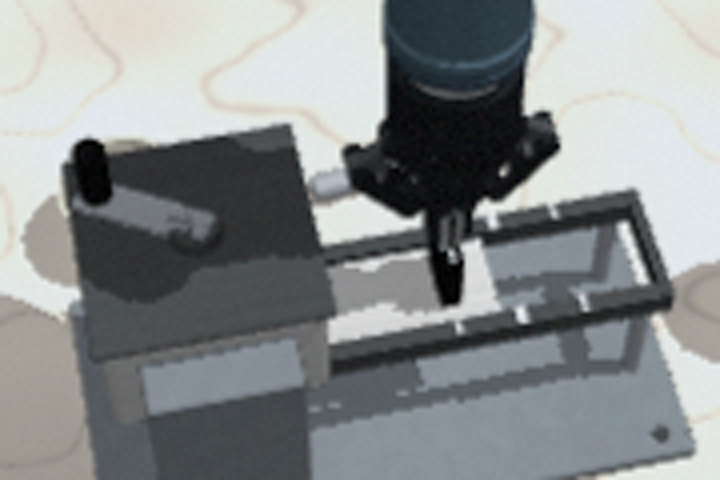

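Run:
```python
from h import *; from workcell import monitor
t=rot(Y)@[0,.11]+O
togo(monitor.get_state(),(*t,.113))
```

```text
t 14.05 tcp [0.5784 0.0532 0.1142] shift cm [-0.03 -4.    0.12] turn [0.     0.0001 0.0001] q [ 0.07  0.54 -0.32  1.78  0.22  0.85 -1.98] F [-0.3  0.2 -0.1] w -0.0 f 0.0
local [0.0003 0.07  ] crank r 0.15 ang 4.71
```

View pics/w4.png

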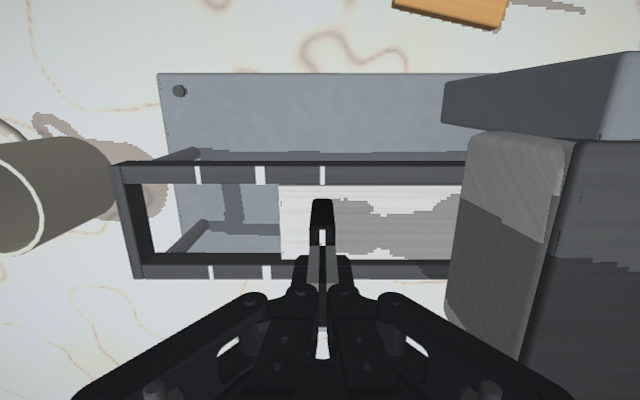

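The paddle looks to be between the pads: its top line is visible at (322,237), level with them. But width and finger force both read 0. A small 1 cm pull, watching the wrist force, will tell: a held shutter should give about 7 N.

>>> {"op": "arm_command", "data": {"commands": "0 -0.3 0 0 0 0 1; 0 -0.3 0 0 0 0 1; 0 -0.4 0 0 0 0 1; 0 0 0 0 0 0 1; 0 0 0 0 0 0 1; 0 0 0 0 0 0 1; 0 0 0 0 0 0 1; 0 0 0 0 0 0 1"}}

```text
clock: 14.85
tcp_pos: [0.579, 0.063, 0.1143]
orientation: [0.0, 1.0, -0.028, -0.0]
wrist_force: [0.1, 0.2, 0.5]
width: -0.003
finger_force: 0.0
```

Run:
```python
from h import *; from workcell import monitor,cams
import pickle
t=rot(Y)@[0,.11]+O
s=monitor.get_state();togo(s,(*t,.113));print(s["moment"],s["joint_torque"].round(2))
b=cams.snapshot("wrist")
a,b0,_=pickle.load(open("d3.pkl","rb"));pickle.dump(b,open("w5.pkl","wb"))
import cv2
for i in (b0,b):
    g=cv2.cvtColor(i["img"],cv2.COLOR_BGR2GRAY)
    for rr in (215,237,262,275):print(rr,g[rr,296:350:2].tolist())
```

```text
t 14.85 tcp [0.579  0.063  0.1143] shift cm [-0.04 -3.03  0.13] turn [ 0.0001  0.     -0.0003] q [ 0.05  0.55 -0.32  1.77  0.22  0.86 -2.  ] F [0.1 0.2 0.5] w -0.003 f 0.0
local [0.0004 0.0797] crank r 0.1597 ang 4.71
[-0.00229043 -0.05919651  0.01175267] [-2.000e-02 -5.388e+01 -3.700e+00 -2.183e+01  1.000e-02  0.000e+00
  0.000e+00]
215 [213, 213, 213, 213, 213, 213, 214, 182, 18, 23, 19, 20, 19, 19, 20, 18, 19, 20, 14, 117, 150, 149, 149, 149, 150, 150, 150]
237 [215, 215, 215, 215, 215, 215, 204, 16, 30, 32, 35, 24, 224, 216, 207, 23, 36, 35, 30, 14, 155, 150, 149, 150, 150, 149, 150]
262 [27, 26, 27, 26, 27, 25, 67, 86, 85, 85, 87, 78, 22, 21, 25, 71, 86, 85, 83, 82, 73, 25, 28, 27, 28, 28, 28]
275 [28, 29, 26, 29, 26, 43, 84, 82, 82, 82, 83, 72, 25, 24, 21, 63, 83, 83, 82, 82, 84, 46, 29, 27, 27, 27, 28]
215 [210, 210, 210, 210, 210, 209, 210, 210, 210, 211, 211, 210, 210, 210, 211, 179, 16, 21, 18, 23, 20, 21, 20, 18, 25, 20, 17]
237 [214, 212, 212, 213, 213, 212, 213, 212, 212, 212, 213, 212, 212, 212, 213, 180, 21, 30, 31, 34, 30, 157, 214, 217, 100, 33, 35]
262 [27, 23, 27, 23, 28, 23, 67, 85, 85, 85, 85, 77, 24, 26, 23, 70, 81, 81, 81, 82, 72, 27, 27, 26, 28, 27, 27]
275 [26, 25, 27, 28, 26, 43, 82, 80, 81, 81, 81, 70, 25, 23, 23, 63, 81, 81, 81, 81, 82, 45, 28, 27, 27, 28, 27]
```

The tool moved but the paddle stayed, so the pads shut beside the paddle rather than on it. I'll measure the paddle's true extents from the saved images.

Run:
```python
from h import *
import pickle,cv2
L=lambda d,p,z:(rot(Y).T@(cast(d,p,z)[:2]-O)*1e3).round(1)
a0=pickle.load(open("d0.pkl","rb"));s0=a0["side"];a0=a0["scene"];a2,b2=pickle.load(open("d2.pkl","rb"));a3,b3,s3=pickle.load(open("d3.pkl","rb"));b5=pickle.load(open("w5.pkl","rb"))
A=lambda u,v:(225+u/4-.375,165+v/4-.375)
print("scene line ends",L(a0,A(398,135),.148),L(a0,A(414,180),.148), "foot",L(a0,A(412,224),.098))
g=cv2.cvtColor(b2["img"],cv2.COLOR_BGR2GRAY)
print(g[126:178:2,126:172:2])
for n,b in (("b3",b3),("b5",b5)):
    g=cv2.cvtColor(b["img"],cv2.COLOR_BGR2GRAY)
    m=(g>150)
    c=322 if n=="b3" else 340
    print(n,[ (r,int(g[r,c])) for r in range(190,270,3)])
    R=b["R"];print("cam",-R.T@b["t"])
print("b3 front top edge",L(b3,(322,229),.148),"foot front",L(b3,(322,199),.098))
print("b5 front top edge",L(b5,(340,229),.148))
print("tcp in b3 px");
for z in(.114,.133):
  q=b3["R"]@np.array([.5784,.0532,z])+b3["t"];q=b3["mtx"]@q;print(z,q[:2]/q[2])
```

```text
scene line ends [-16.6  68.7] [17.6 70.3] foot [17.3 70.9]
[[ 75  77  77  77 120 167 166 167 166 166 166 166 166 166 166 166 167 166
  167 166 166 166 166]
 [ 77  76  77  77  88 169 166 166 167 166 167 166 167 166 166 165 166 166
  166 165 166 165 165]
 [ 76  76  78  77  72 170 165 165 166 164 166 167 167 169 158 156 156 155
  163 166 166 166 165]
 [ 74  77  77  79  75 148 169 171 159 156 155 102  68   3   6  10   3   7
   13 107 109 107 172]
 [ 82  76  77  77  71  82  67   3   6  12   8  10  13  14  12  15  15  14
   10  79 115 113 110]
 [101  77  73  17  41  45  22  20  17  16  15  13  16  12  12  13  15  15
   15  57 118 114 114]
 [104  77  70  23 136 157  25  28  22  14  16  15  14  14  17  13  17  12
   13  37 115 111 111]
 [114  75  77  21 112 166  32  33  16  17  14  16  18  15  12  17  14  15
   13   6 115 110 111]
 [114  84  80  28  65 173  68  28  23  14  14  16  12  16  15  15  15  15
   15  11  99 115 114]
 [112 102  78  43  35 175 104  29  22  16  16  14  14  13  14  12  14  15
   13  12  88 113 113]
 [112 105  77  66  23 148 142  27  20  15  13  10  17  14  17  15  15  
[... 1644 characters left out ...]
232, 216), (235, 216), (238, 216), (241, 216), (244, 224), (247, 19), (250, 25), (253, 25), (256, 25), (259, 23), (262, 21), (265, 26), (268, 26)]
cam [0.65909827 0.04872468 0.29018482]
b5 [(190, 201), (193, 211), (196, 203), (199, 4), (202, 18), (205, 20), (208, 19), (211, 20), (214, 18), (217, 20), (220, 20), (223, 22), (226, 28), (229, 107), (232, 215), (235, 215), (238, 214), (241, 215), (244, 198), (247, 162), (250, 162), (253, 167), (256, 23), (259, 26), (262, 27), (265, 32), (268, 23)]
cam [0.65966703 0.05851914 0.29021035]
b3 front top edge [19.  69.9] foot front [19.1 69.9]
b5 front top edge [19.  70.4]
tcp in b3 px
0.114 [321.94196017 234.35503347]
0.133 [321.94426796 248.00065899]
```

Run:
```python
from h import *
import pickle,cv2
b5=pickle.load(open("w5.pkl","rb"));a3,b3,s3=pickle.load(open("d3.pkl","rb"))
g=cv2.cvtColor(b5["img"],cv2.COLOR_BGR2GRAY)
for c in(310,314,318):print(c,[(r,int(g[r,c])) for r in range(236,300,3)])
tcp=np.array([.579,.063,.1143])
for dz in(0,.01,.02,.03,.035,.04,.05):
  o=[]
  for dx in(-.011,0,.011):
    q=b5["mtx"]@(b5["R"]@(tcp+np.r_[rot(Y)@[dx,0],dz])+b5["t"]);o.append((q[:2]/q[2]).round(0).tolist())
  print(dz,o)
g=cv2.cvtColor(a3["img"],cv2.COLOR_BGR2GRAY)
print(g[190:226,318:340])
for dz in(0,.02,.03,.035,.04):
    q=a3["mtx"]@(a3["R"]@(np.array([.5784,.0532,.1143])+np.r_[rot(Y)@[.011,0],dz])+a3["t"]);print(dz,(q[:2]/q[2]).round(1))
```

```text
310 [(236, 213), (239, 213), (242, 206), (245, 194), (248, 77), (251, 79), (254, 80), (257, 85), (260, 85), (263, 84), (266, 85), (269, 84), (272, 81), (275, 80), (278, 81), (281, 79), (284, 67), (287, 28), (290, 28), (293, 28), (296, 27), (299, 23)]
314 [(236, 213), (239, 213), (242, 206), (245, 196), (248, 84), (251, 81), (254, 86), (257, 85), (260, 84), (263, 84), (266, 84), (269, 86), (272, 81), (275, 81), (278, 81), (281, 81), (284, 125), (287, 31), (290, 28), (293, 26), (296, 28), (299, 27)]
318 [(236, 213), (239, 213), (242, 206), (245, 196), (248, 79), (251, 81), (254, 82), (257, 80), (260, 77), (263, 77), (266, 76), (269, 71), (272, 70), (275, 70), (278, 71), (281, 68), (284, 105), (287, 103), (290, 102), (293, 32), (296, 28), (299, 31)]
0 [[322.0, 250.0], [322.0, 235.0], [322.0, 219.0]]
0.01 [[322.0, 257.0], [322.0, 241.0], [322.0, 225.0]]
0.02 [[322.0, 266.0], [322.0, 249.0], [322.0, 232.0]]
0.03 [[322.0, 275.0], [322.0, 257.0], [322.0, 239.0]]
0.035 [[322.0, 280.0], [322.0, 262.0], [322.0, 243.0]]
0.04 [[322.0, 285.0], [322.0, 267.0], [322.0, 248.0]]
0.05 [[322.0, 297.0],
[... 2774 characters left out ...]
4   4  83 121 130 130 130 130
  130 129 108  81]
 [ 83  83  83  83  83  84  67  29   1   2   4  31  94 123 127 127 127 127
  127 127 125 108]
 [ 83  84  84  82  84  84  85  51  47  66  69  84 118 126 126 125 126 126
  127 127 127 124]
 [ 95  99  99  88  95  98  97  90 100 121 124 125 125 127 126 126 126 126
  120 115 115 115]
 [119 126 126 105 119 124 124 125 126 126 125 125 127 120 115 113 112 111
   93  74  71  57]
 [124 123 125 125 125 125 126 126 116 113 116 118 114  94  75  64  54  51
   47  46  47  46]
 [125 125 118 114 113 111 110 111  78  68  82 103  69  47  46  47  48  48
   47  47  47  47]]
0 [326.9 215.2]
0.02 [327.2 210.7]
0.03 [327.3 208.4]
0.035 [327.4 207.2]
0.04 [327.4 206.1]
```

Both views agree that the shut fingertips sit about 37 mm above the reported TCP, just over the paddle top at z ≈ 0.152. That also explains the narrow knob reading: only its top was gripped. I'll open, return over the paddle and go about 26 mm lower than before.

>>> {"op": "arm_command", "data": {"commands": "0 0.5 -2 0 0 0 0; 0 0.5 0 0 0 0 0; 0 0 0 0 0 0 0; 0 0 0 0 0 0 0; 0 0 0 0 0 0 0; 0 0 0 0 0 0 0; 0 0 0 0 0 0 0; 0 0 0 0 0 0 0"}}

```text
clock: 15.7
tcp_pos: [0.5783, 0.0533, 0.1341]
orientation: [-0.0, 1.0, -0.028, -0.0]
wrist_force: [0.3, -0.6, 1.6]
width: 1.002
finger_force: 0.0
```

>>> {"op": "arm_command", "data": {"commands": "0 0 1 0 0 0 0; 0 0 1 0 0 0 0; 0 0 1 0 0 0 0; 0 0 0.8 0 0 0 0; 0 0 0.8 0 0 0 0; 0 0 0 0 0 0 0; 0 0 0 0 0 0 0; 0 0 0 0 0 0 0"}}

```text
clock: 16.5
tcp_pos: [0.5788, 0.0533, 0.0887]
orientation: [-0.0, 1.0, -0.028, 0.0]
wrist_force: [-1.2, -0.5, 0.3]
width: 1.002
finger_force: 0.0
```

Run:
```python
from h import *; from workcell import monitor,cams
togo(monitor.get_state(),(*(rot(Y)@[0,.07]+O),.088))
b=cams.snapshot("wrist");a=cams.snapshot("scene")
import pickle;pickle.dump((a,b),open("d6.pkl","wb"))
import cv2
g=cv2.cvtColor(b["img"],cv2.COLOR_BGR2GRAY)
q=b["mtx"]@(b["R"]@np.r_[rot(Y)@[0.0,.07]+O,.148]+b["t"]);print("paddle top px",q[:2]/q[2])
for r in (235,255,275,300):print(r,g[r,200:445:6].tolist())
```

```text
t 16.5 tcp [0.5788 0.0533 0.0887] shift cm [-0.08  0.    0.07] turn [-0.0002 -0.0008 -0.    ] q [ 0.06  0.58 -0.31  1.79  0.24  0.8  -1.99] F [-1.2 -0.5  0.3] w 1.002 f 0.0
local [0.0008 0.07  ] crank r 0.15 ang 4.707
paddle top px [322.0047852  290.55460704]
235 [103, 103, 103, 104, 105, 104, 102, 101, 101, 101, 100, 101, 98, 149, 151, 150, 150, 150, 130, 18, 19, 23, 17, 150, 149, 149, 149, 148, 148, 149, 167, 148, 149, 148, 148, 147, 147, 147, 147, 147, 146]
255 [145, 146, 143, 148, 148, 148, 148, 147, 149, 148, 149, 148, 149, 148, 153, 153, 152, 152, 22, 34, 228, 103, 32, 120, 150, 150, 150, 151, 152, 151, 151, 151, 151, 152, 151, 152, 151, 152, 152, 153, 153]
275 [28, 58, 87, 53, 19, 21, 35, 46, 47, 47, 46, 48, 46, 217, 214, 214, 214, 214, 7, 24, 167, 47, 31, 190, 211, 215, 215, 214, 215, 216, 145, 146, 146, 148, 149, 16, 19, 19, 84, 83, 24]
300 [82, 23, 21, 22, 23, 22, 87, 85, 85, 78, 216, 82, 85, 86, 84, 85, 85, 85, 23, 25, 169, 45, 25, 89, 84, 85, 84, 83, 83, 84, 84, 84, 82, 82, 84, 40, 18, 18, 22, 18, 23]
```

>>> {"op": "arm_command", "data": {"commands": "0 0 0 0 0 0 1; 0 0 0 0 0 0 1; 0 0 0 0 0 0 1; 0 0 0 0 0 0 1; 0 0 0 0 0 0 1; 0 0 0 0 0 0 1; 0 0 0 0 0 0 1; 0 0 0 0 0 0 1", "newtons": 80}}

```text
clock: 17.4
tcp_pos: [0.5784, 0.0533, 0.0885]
orientation: [-0.0, 1.0, -0.028, 0.0]
wrist_force: [-2.0, 0.5, 3.5]
width: 0.146
finger_force: 78.3
```

Run:
```python
from h import *; from workcell import monitor,cams
togo(monitor.get_state(),(*(rot(Y)@[0,.11]+O),.088))
```

```text
t 17.4 tcp [0.5784 0.0533 0.0885] shift cm [-0.04 -3.99  0.05] turn [-0.0001 -0.      0.0001] q [ 0.06  0.58 -0.31  1.79  0.23  0.8  -1.99] F [-2.   0.5  3.5] w 0.146 f 78.3
local [0.0004 0.0701] crank r 0.1501 ang 4.71
```

The paddle is held. Now I pull to half travel.

>>> {"op": "arm_command", "data": {"commands": "0 -0.6 0 0 0 0 1; 0 -0.8 0 0 0 0 1; 0 -0.8 0 0 0 0 1; 0 -0.8 0 0 0 0 1; 0 -0.6 0 0 0 0 1; 0 -0.4 0 0 0 0 1; 0 0 0 0 0 0 1; 0 0 0 0 0 0 1"}}

```text
clock: 18.2
tcp_pos: [0.5803, 0.0886, 0.0885]
orientation: [0.003, 1.0, -0.029, -0.001]
wrist_force: [-4.0, -10.5, 8.7]
width: 0.145
finger_force: 79.4
```

```bash
cat > m.py <<'E'
from h import *; from workcell import monitor,cams
import cv2
togo(monitor.get_state(),(*(rot(Y)@[0,.11]+O),.088))
a=cams.snapshot("scene");b=cams.snapshot("wrist");togo(monitor.get_state(),(*(rot(Y)@[0,.11]+O),.088))
def P(d,x,y,z):
    q=d["mtx"]@(d["R"]@np.r_[rot(Y)@[x,y]+O,z]+d["t"]);return q[:2]/q[2]
# wrist: paddle +x end face (dark): sample rows along the vertical edge centre, cast onto face plane
g=cv2.cvtColor(b["img"],cv2.COLOR_BGR2GRAY)
# ticks: bright runs along the far rail (x~.0445) in wrist view ; paddle front face edges
for y in np.arange(.07,.2,.04):print("tick px at y",y,P(b,.036,y,.102).round(0),P(b,.04,y,.102).round(0))
q=P(b,.020,.11,.120);print("face px",q)
r=int(q[1]);print(r,int(q[0])-30,g[r,int(q[0])-30:int(q[0])+30].tolist())
cv2.imwrite("pics/final_w.png",b["img"])
import pickle;pickle.dump((a,b),open("d7.pkl","wb"))
E
python3 m.py
```

```text
t 18.2 tcp [0.5803 0.0886 0.0885] shift cm [-0.03 -0.46  0.04] turn [ 0.0057  0.0012 -0.0025] q [-0.    0.59 -0.31  1.78  0.24  0.82 -2.06] F [ -4.  -10.5   8.7] w 0.145 f 79.4
local [0.0003 0.1054] crank r 0.1854 ang 4.711
t 18.3 tcp [0.5803 0.0884 0.0885] shift cm [-0.03 -0.48  0.05] turn [ 0.0057  0.0012 -0.0027] q [-0.    0.59 -0.31  1.78  0.24  0.82 -2.06] F [ -3.7 -10.1   9.2] w 0.147 f 79.4
local [0.0003 0.1052] crank r 0.1852 ang 4.711
tick px at y 0.07 [384. 186.] [385. 180.]
tick px at y 0.11000000000000001 [314. 187.] [313. 180.]
tick px at y 0.15000000000000002 [242. 187.] [242. 180.]
tick px at y 0.19000000000000003 [171. 187.] [170. 180.]
face px [313.14801658 225.54615974]
225 283 [203, 202, 201, 202, 201, 202, 201, 201, 202, 201, 202, 201, 202, 201, 202, 202, 202, 202, 201, 201, 202, 202, 203, 201, 203, 208, 171, 3, 19, 20, 20, 19, 20, 19, 18, 18, 21, 21, 21, 21, 20, 19, 20, 20, 17, 17, 20, 17, 19, 19, 12, 30, 102, 145, 141, 140, 139, 139, 140, 140]
```

>>> {"op": "arm_command", "data": {"commands": "0 -0.27 0 0 0 0 1; 0 -0.26 0 0 0 0 1; 0 0 0 0 0 0 1; 0 0 0 0 0 0 1; 0 0 0 0 0 0 1; 0 0 0 0 0 0 1; 0 0 0 0 0 0 1; 0 0 0 0 0 0 1"}}

```text
clock: 19.1
tcp_pos: [0.5806, 0.0934, 0.0885]
orientation: [0.003, 1.0, -0.029, -0.001]
wrist_force: [-5.0, -10.2, 9.5]
width: 0.147
finger_force: 79.5
```

```bash
cat >> m.py <<'E'
L=lambda d,p,z:(rot(Y).T@(cast(d,p,z)[:2]-O)*1e3).round(1)
for row in(172,178,184):
    m=(g[row,150:460]>150).astype(int);e=np.flatnonzero(np.diff(m));print(row,[(150+i+1,L(b,(150+i+.5,row),.102).tolist()) for i in e])
# face centre by casting at z .12 for edges
row=r;m=(g[row,280:360]<60).astype(int);e=280+np.flatnonzero(np.diff(m))+.5;print("face edges",e)
c=(e[0]+e[-1])/2
for z in(.115,.12,.125):print(z,L(b,(c,row),z))
E
python3 m.py
```

```text
t 19.1 tcp [0.5806 0.0934 0.0885] shift cm [-0.03  0.02  0.05] turn [ 0.0061  0.0013 -0.0028] q [-0.01  0.59 -0.31  1.77  0.24  0.82 -2.07] F [ -5.  -10.2   9.5] w 0.147 f 79.5
local [0.0003 0.1102] crank r 0.1902 ang 4.711
t 19.2 tcp [0.5806 0.0933 0.0885] shift cm [-0.03  0.01  0.05] turn [ 0.0062  0.0013 -0.0029] q [-0.01  0.59 -0.31  1.77  0.24  0.82 -2.07] F [ -3.5 -10.5   9.4] w 0.149 f 79.5
local [0.0003 0.1101] crank r 0.1901 ang 4.711
tick px at y 0.07 [393. 186.] [394. 179.]
tick px at y 0.11000000000000001 [322. 187.] [322. 180.]
tick px at y 0.15000000000000002 [251. 187.] [250. 180.]
tick px at y 0.19000000000000003 [180. 187.] [179. 180.]
face px [322.48458097 225.501293  ]
225 292 [199, 200, 199, 200, 200, 200, 199, 199, 201, 200, 200, 200, 199, 201, 200, 200, 205, 170, 5, 19, 18, 20, 19, 18, 21, 19, 18, 17, 18, 19, 21, 20, 17, 18, 17, 16, 16, 19, 18, 18, 15, 14, 27, 101, 143, 139, 138, 138, 138, 138, 139, 138, 138, 139, 139, 139, 139, 138, 138, 138]
172 [(np.int64(155), [44.9, 202.5])]
178 [(np.int64(248), [41.2, 151.6]), (np.int64(254), [41.2, 148.2]), (np.int64(317), [41.1, 113.1]), (np.int64(328), [41.0, 107.0]), (np.int64(392), [40.9, 71.2]), (np.int64(397), [40.8, 68.4])]
184 [(np.int64(248), [37.8, 151.8]), (np.int64(254), [37.8, 148.5]), (np.int64(317), [37.6, 113.2]), (np.int64(328), [37.6, 107.0]), (np.int64(391), [37.4, 71.6]), (np.int64(397), [37.4, 68.2])]
face edges [309.5 334.5]
0.115 [ 18.2 110.2]
0.12 [ 20.3 110.3]
0.125 [ 22.4 110.3]
```

The half tick's centre is at 110.1 mm and the paddle at 110.3 mm, held with 79 N. One last check that the crank and bystanders haven't moved in the scene image, then hand in.

Run:
```python
import pickle,numpy as np
from workcell import r
a2=pickle.load(open("d2.pkl","rb"))[0]["img"].astype(int);a7=pickle.load(open("d7.pkl","rb"))[0]["img"].astype(int)
d=np.abs(a2-a7).max(2)
for n,(x0,x1,y0,y1) in dict(knob=(230,255,175,200),jar=(172,205,228,268),mug=(398,440,192,235),card=(278,322,275,315)).items():print(n,(d[y0:y1,x0:x1]>40).mean().round(3))
if (d[175:200,230:255]>40).mean()<.1: print(r.job_done())
```

```text
knob 0.0
jar 0.036
mug 0.0
card 0.0
the job is handed in; nothing more can be done
None
```

The job is handed in: the crank is at its stop (about 7.30 rad) and the gripper is holding the shutter half open, within about 0.3 mm of the thick tick. The knob, mug and card hadn't moved in the final scene image and the jar barely changed (3.6% of its pixels), but I didn't check the bowls or spoon.

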